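# Cold-seal a blister card in the dispensary press

### The job

Seal the filled blister card that has the blue end stripes: lay it in the nest of the press's loading tray, push the tray fully home under the raised platen, then press the platen down against its springs until it lies level on the card, and keep it bearing on the card with a steady 7 to 17 N for at least two seconds, never over 25 N or the tablets crush. Then let the platen spring back up, leave the card in the tray under it, and leave everything else on the counter where it stands.

Things in the scene. Friction and masses are not known exactly. Their poses are not given: they have to be found in the camera images.
- card_center (a point): The blister card to be sealed: 56 x 90 x 13 mm block, white top with a blue stripe across each short end, pale round cells; loose on the counter, 35 to 65 g. The point is its centre, half-way up (6.5 mm above its underside). Axes: x across the 56 mm width, y along the 90 mm length, z up. Either way round is right.
- card: The same blister card; origin at the centre of its underside, axes as card_center.
- sealed_card_center (a point): A card already sealed, same size, plain grey foil top without stripes. A bystander: leave it alone. The point is its centre.
- press: Cold-seal press, fixed: grey base 210 x 176 x 28 mm, a wing to its -y side (104 mm wide, to y = -255 mm) with rails for the tray, white hinged platen, rear cover 88 mm high. Origin: under its middle, below a card that is home, 0 to 6 mm above the counter as its screw feet are set; all its heights count from there. Axes: -x the front (platen's free edge), +x the hinge side, y along the tray's run, z up.
- tray (a joint): Aluminium loading tray on rails: m pulled out from home along the press's -y. 0 = fully home against its stop under the platen, 0.175 = fully out. Sliding friction about 1.5 N plus slight damping; it stays where it is left. Its top plate (the nest floor) is 42 mm above the press origin.
- tray_nest (a point): Centre of the nest floor (dark blue) on the tray, 42 mm above the press origin; axes as the press. Card: 56 mm width along x, 90 mm length along y. Six 8 mm pins with tapered tips, 9 mm high, surround it with 1 to 1.5 mm play per side: two per long side (x = +-33.5, y = +-36 mm), one mid each short end (y = +-50.5 mm). Long sides are open between pins (64 mm) for fingers. A seated card stands 4 mm above the pins.
- tray_knob (a point): Middle of the black upright knob (diameter 22 mm, from 50 to 82 mm above the press origin) at the tray's outer end, 115 mm from the nest centre along the press's -y; push it along the press's +y to send the tray home. The point is 66 mm above the press origin.
- platen (a joint): Tilt angle of the platen (white hinged plate with an orange silicone pressing face beneath), rad. 0 = level, +0.62 = fully raised (its rest position against the springs); a seated card that is home stops it level at about 0. It rises by itself, damped, when let go.
- hinge_axis (a point): On the platen's hinge axis, in the middle of its width, 61 mm above the press origin, 85 mm behind (+x of) the press origin; the axis runs along the press's y. The platen is 120 mm wide (y), reaches 138 mm from the hinge and is 12 mm thick.
- platen_pad (a point): Crown of the domed round black rubber pad (48 mm wide, 10 mm high) on the platen, the place to press: 85 mm from the hinge, 20 mm above the hinge axis and straight above the card when level (81 mm above the press origin; raised 127). Springs less platen weight take 2 to 4 N of the push when raised, 4 to 7 N at level; all beyond bears on the card. On the card it is stiff: a millimetre is 10 N or more.
- vial_a: Amber vial with white cap, diameter 37, height 69 mm. Bystander; origin at its underside.
- vial_b: Amber vial with white cap, as vial_a. Bystander.
- stock_jar: Stock jar with red cap, diameter 60, height 100 mm. Bystander; origin at its underside.
- stock_bottle: Stock jar with blue cap, diameter 52, height 115 mm. Bystander; origin at its underside.
- spatula: Counting spatula, 200 mm long, lying flat. Bystander.

How it is judged:
By the outcome, as a careful person would: the job done as asked, in the order asked, and still so for the second after the job is handed in, with the robot touching nothing.
It also fails if it takes over 72 s, if anything falls off the work surface, if the arm or the gripper's body presses on something with over 40 N, if the wrist force passes 120 N, or if a joint passes its speed limit or range.

### The arm

A 6-joint arm with a two-finger parallel gripper is mounted at the origin on the work surface. World frame = base frame: x ahead of the robot, y to its left, z up, the work surface at z = 0. Lengths are in m, angles in degrees, forces in N, time in s.
With the tool pointing down it reaches from about 0.25 to 0.725 m from the base axis. Payload 9.7 kg.
Tool frame: the origin (TCP) lies where the fingers leave the gripper's body, on its centre line; the fingertips stand 73 mm ahead of it and the grasp point (between the pads) lies 54 mm ahead of it; z points along the fingers, y is the line along which they close (so a half turn about z gives the same grasp; the last joint's range is limited). The gripper opens to 85 mm and grips with 20 to 120 N. Pads are 22 mm wide; open, the fingers measure 114 mm over their backs; the gripper's body (76 mm by 85 mm) begins 54 mm behind the grasp point. The pads swing forward as they close: fully open they stand 13 mm farther back than shut.
Start: joints at [-72.365, 4.979, 10.078, 95.1, 0, 90], TCP at [0.167, -0.524, 0.304] pointing down, gripper open.
Joint ranges: [-179.16, 179.16], [-48.56, 103.87], [-65.8, 70.77], [-126.05, 130.52], [-82.76, 87.17], [-180, 180]. Speed limits (degrees/s): [127.2, 127.2, 147.25, 180, 180, 180].

### API

Orientations are given as [roll, pitch, yaw] about the fixed x, y, z axes, in that order (R = Rz(yaw) Ry(pitch) Rx(roll)).
In Python, from workcell import sensors, imaging, bot gives the robot as it stands.
- The arm moves only by the tool apply_moves, never from a script. Its argument "rows" is a list of rows, each a list of 3 entries, a list of its own where there are three numbers: the shift along the tool's x, y, z in units of 10 cm (1.0 is 10 cm), then the turn, a rotation vector about the tool's x, y, z in units of 30 degrees (1.0 is 30 degrees), then the opening, from 0 (shut) to 1 (fully open). A call has 1 to 20 rows; each row is the pose to reach, as a shift and turn from the pose commanded when the call began, along the tool's axes at that moment; what a row does not reach only later rows make up. A row lasts 1/10 s, in which the tool goes at most 50 mm and 8.59 degrees, less where a joint would pass 70% of its speed; a pose out of reach is approached as far as the arm can. A call with a number of a shift or a turn outside -1 to 1 is refused whole. A call with a gripper value outside its range is refused whole. The fingers move at their own pace and stop on an object; "force" is the grip in N (left out, the last holds). Time passes only in rows, so rows that repeat a pose let the fingers close. It gives the time, the measured TCP pose, the force, the opening and the grip force at its end, in the units of the state.
- sensors.get_obs(): the state, without advancing time (a new reading comes with each control period).
- imaging.camera(name): name is "scene" or "top" or "wrist"; returns (picture, depth): 420x560x3 uint8, red, green, blue; 420x560 float32, m along the optical axis (not along the pixel's ray), 0 where there is no reading.
- imaging.get_calibration(name): a dict with "intrinsics" (3x3 intrinsics, pixels), "world_from_camera" (4x4, takes a point from camera to world coordinates). Camera axes: x right, y down, z forward; pixel columns grow to the right and rows downward; lengths in m; the calibration is good to about 2 mm. A picture is of the moment at which its call begins: read the wrist's pose just before it. get_calibration takes no time and is no camera call; for the wrist camera it gives the pose at the moment of the call.
- bot.job_done(): hands the job in; it is judged then, once.
The state is a dict: "time": time; "q": joint angles; "qd": joint speeds; "joint_efforts": joint torques, N m; "ee_pos": TCP position; "tcp_rot": TCP orientation; "wrist_force": force on the tool from outside, world axes, zero at the start; "torque": the same for the moment, N m; "opening": finger opening in m; "grasp_force": force on a finger pad.
Only numpy, scipy, OpenCV 4.12 (cv2) and the standard library are available. Lean on these libraries where they do the work, as an engineer would, in place of code of your own. Each camera call takes 0.05 s, during which the arm holds its last target. There are 200 camera calls.

## Working session

There is one attempt and no reset: what is moved stays moved. The work goes in short steps, Python scripts to look and compute and a tool call to move; the robot and the scene stay as the last step left them, time stands still between calls to the robot, and variables do not carry over. Pictures are saved under pics/ and viewed, at most 10 in all, crops included, and the job is handed in when it is done.

Besides the shell and the picture viewer there is one more tool, called after "Call:" by a JSON object that holds its "name" and its "arguments", one argument or row to a line. apply_moves: Moves the arm, as the interface text tells. Its arguments: {"type":"object","properties":{"rows":{"type":"array"},"force":{"type":"number"}},"required":["rows"]}

```bash
mkdir -p pics; ls; python3 - <<'E'
from workcell import sensors, imaging, bot
import cv2, numpy as np
print(sensors.get_obs())
for n in("scene","top"):
    p,d=imaging.camera(n); cv2.imwrite(f"pics/{n}0.png",p[:,:,::-1]); np.savez(f"{n}0.npz",p=p,d=d,**imaging.get_calibration(n))
    print(imaging.get_calibration(n))
E
```

```text
pics
{'time': 0.0, 'q': array([-7.23663932e+01,  5.01179879e+00,  1.00366149e+01,  9.51002207e+01,
       -1.20996939e-03,  8.99991562e+01]), 'qd': array([ 0.06579687,  0.01435157,  0.05408594,  0.08337223,  0.0344551 ,
       -0.00565754]), 'joint_efforts': array([-2.36233054e-04, -5.20396936e+01,  4.64796424e+01,  1.68113282e-02,
        5.77559240e-05,  6.45220197e-06]), 'ee_pos': array([ 0.16656882, -0.52403961,  0.30319566]), 'tcp_rot': array([-1.79924595e+02,  1.20885784e-03,  1.76344522e+01]), 'wrist_force': array([0.16128364, 0.20929119, 0.39637866]), 'torque': array([-0.00353801, -0.000908  , -0.01515501]), 'grasp_force': 0.0, 'opening': 0.08511284241066354}
{'intrinsics': array([[408.47835299,   0.        , 274.9287706 ],
       [  0.        , 408.47835299, 217.69281865],
       [  0.        ,   0.        ,   1.        ]]), 'world_from_camera': array([[-0.53078553,  0.5980756 , -0.60047673,  1.13626988],
       [ 0.8474789 ,  0.36887294, -0.38172275,  0.36530779],
       [-0.00679944, -0.71150427, -0.70264887,  0.75769233],
       [ 0.        ,  0.        ,  0.        ,  1.        ]])}
{'intrinsics': array([[542.20830591,   0.        , 276.93045703],
       [  0.        , 542.20830591, 204.46135418],
       [  0.        ,   0.        ,   1.        ]]), 'world_from_camera': array([[-0.0054943 , -0.99687072,  0.078858  ,  0.45018897],
       [-0.99997175,  0.00507261, -0.00554676,  0.01341443],
       [ 0.00512938, -0.07888625, -0.99687043,  1.63266612],
       [ 0.        ,  0.        ,  0.        ,  1.        ]])}
```

View pics/top0.png

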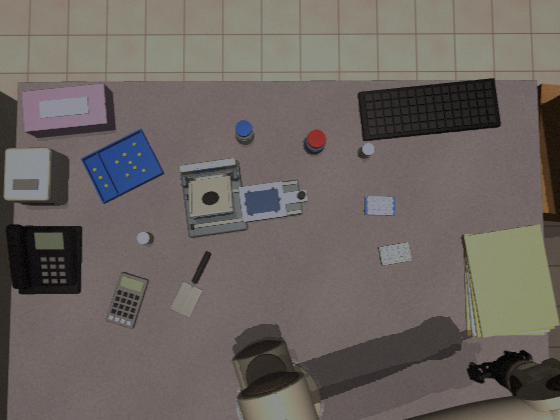

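View pics/scene0.png

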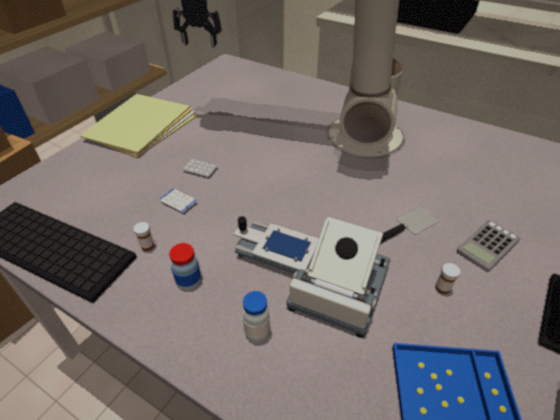

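The top view shows the striped card at (380,206), the nest at (263,202), the knob at (301,196) and the platen pad at (211,198). The sealed card is at (395,254), and the vial nearest the card is at (367,150). The scene view agrees.

```bash
cat > h.py <<'E'
import numpy as np, cv2
from scipy.spatial.transform import Rotation as R
def ray(K,T,uv,z):
    uv=np.atleast_2d(np.asarray(uv,float)); d=np.c_[uv,np.ones(len(uv))]@np.linalg.inv(K).T@T[:3,:3].T
    return T[:3,3]+d*((z-T[2,3])/d[:,2])[:,None]
def pts(K,T,d):
    v,u=np.mgrid[:d.shape[0],:d.shape[1]]
    c=np.stack([(u-K[0,2])/K[0,0]*d,(v-K[1,2])/K[1,1]*d,d],-1)
    return c@T[:3,:3].T+T[:3,3]
def rect(mask,K,T,z,box=None):
    m=mask.astype(np.uint8)
    if box: b=np.zeros_like(m); x0,y0,x1,y1=box; b[y0:y1,x0:x1]=1; m=m*b
    cs,_=cv2.findContours(m,cv2.RETR_EXTERNAL,cv2.CHAIN_APPROX_NONE)
    c=max(cs,key=cv2.contourArea)[:,0]
    w=ray(K,T,c,z)[:,:2]
    (cx,cy),(a,b),_=r=cv2.minAreaRect((w*1000).astype(np.float32))
    bp=cv2.boxPoints(r); e=bp[1]-bp[0]; f=bp[2]-bp[1]
    l=e if np.hypot(*e)>np.hypot(*f) else f
    return cx,cy,max(a,b),min(a,b),np.degrees(np.arctan2(l[1],l[0]))%180,len(c)
E
python3 - <<'E'
from h import *
D=np.load("top0.npz");p,d,K,T=[D[k] for k in("p","d","intrinsics","world_from_camera")]
P=pts(K,T,d)
for n,(u,v) in dict(card=(380,206),nest=(263,202),knob=(301,195),pad=(211,198),plat=(195,205),cover=(205,164),wing=(295,213),base=(240,230),counter=(330,230),jar=(316,138)).items(): print(n,p[v,u],P[v-1:v+2,u-1:u+2].reshape(-1,3).mean(0).round(4))
hsv=cv2.cvtColor(p,cv2.COLOR_RGB2HSV)
m=((p.astype(int)[...,2]-p.astype(int)[...,0]>25)|(p.min(2)>150))
print("card",rect(m,K,T,.013,(360,190,402,222)))
m=(p.astype(int)[...,2]-p.astype(int)[...,0]>20)
print("nest",rect(m,K,T,.045,(235,180,290,220)))
m=p.max(2)<50
print("knob",rect(m,K,T,.085,(293,186,312,206)))
m=p.max(2)<60
print("pad",rect(m,K,T,.13,(200,188,222,210)))
E
```

```text
card [139 142 154] [ 0.572  -0.3043  0.0148]
nest [63 73 97] [0.583  0.0454 0.0478]
knob [54 47 48] [ 0.5992 -0.0643  0.0875]
pad [34 30 28] [0.5875 0.1877 0.1352]
plat [141 137 123] [0.5684 0.2321 0.1335]
cover [141 144 153] [0.6898 0.2106 0.0895]
wing [131 131 129] [ 0.5398 -0.0415  0.2122]
base [55 52 56] [0.5022 0.1146 0.0196]
counter [115 104 101] [ 0.5014 -0.1549  0.0009]
jar [137  47  42] [ 0.7618 -0.108   0.1003]
card (576.971923828125, -262.8160400390625, 51.70922088623047, 8.815086364746094, np.float32(175.57393), 38)
nest (586.66455078125, 48.60525894165039, 97.63115692138672, 63.43695831298828, np.float32(97.854416), 103)
knob (595.1737060546875, -62.903717041015625, 14.328716278076172, 8.638824462890625, np.float32(89.712006), 14)
pad (588.04443359375, 191.08206176757812, 44.467342376708984, 33.507572174072266, np.float32(89.71531), 40)
```

```bash
cat >> h.py <<'E'
def plan(p0,yaw0,p1,yaw1,step=.1):
    """calls (shift in 10cm tool units, turn in 30deg units) for a tool pointing down"""
    p=np.array(p0,float);y=yaw0;p1=np.array(p1,float);out=[]
    n=int(max(np.ceil(np.linalg.norm(p1-p)/step-1e-6),np.ceil(abs(yaw1-yaw0)/29.9),1))
    dp=(p1-p)/n;dy=(yaw1-yaw0)/n
    for i in range(n):
        M=R.from_euler('xyz',[180,0,y],degrees=True).as_matrix()
        print((M.T@dp*10).round(3).tolist(),[0,0,round(-dy/30,3)]); y+=dy
E
python3 - <<'E'
from h import *
plan((.167,-.524,.304),17.635,(.574,-.304,.26),90)
E
```

```text
[0.909, -0.173, 0.088] [0, 0, -0.482]
[0.923, 0.06, 0.088] [0, 0, -0.482]
[0.879, 0.289, 0.088] [0, 0, -0.482]
[0.779, 0.499, 0.088] [0, 0, -0.482]
[0.629, 0.678, 0.088] [0, 0, -0.482]
```

Call:
{"name": "apply_moves", "arguments": {
  "rows": [
    [[0.909, -0.173, 0.088], [0, 0, -0.482], 1],
    [[0.909, -0.173, 0.088], [0, 0, -0.482], 1],
    [[0.909, -0.173, 0.088], [0, 0, -0.482], 1]
  ]
}}

```text
time: 0.4
ee_pos: [0.251, -0.4781, 0.2942]
tcp_rot: [-179.9, -0.1, 32.5]
wrist_force: [0.1, -0.0, 1.2]
opening: 0.0854
grasp_force: 0.0
```

Call:
{"name": "apply_moves", "arguments": {
  "rows": [
    [[0.923, 0.06, 0.088], [0, 0, -0.482], 1],
    [[0.923, 0.06, 0.088], [0, 0, -0.482], 1],
    [[0.923, 0.06, 0.088], [0, 0, -0.482], 1]
  ]
}}

```text
time: 0.7
ee_pos: [0.3323, -0.4342, 0.2852]
tcp_rot: [-179.9, -0.1, 46.9]
wrist_force: [-0.2, -0.0, -0.8]
opening: 0.0854
grasp_force: 0.0
```

Call:
{"name": "apply_moves", "arguments": {
  "rows": [
    [[0.879, 0.289, 0.088], [0, 0, -0.482], 1],
    [[0.879, 0.289, 0.088], [0, 0, -0.482], 1],
    [[0.879, 0.289, 0.088], [0, 0, -0.482], 1]
  ]
}}

```text
time: 1.0
ee_pos: [0.4134, -0.3905, 0.2762]
tcp_rot: [-179.9, -0.1, 61.3]
wrist_force: [-1.3, 0.1, 0.5]
opening: 0.0854
grasp_force: 0.0
```

Call:
{"name": "apply_moves", "arguments": {
  "rows": [
    [[0.779, 0.499, 0.088], [0, 0, -0.482], 1],
    [[0.779, 0.499, 0.088], [0, 0, -0.482], 1],
    [[0.779, 0.499, 0.088], [0, 0, -0.482], 1]
  ]
}}

```text
time: 1.3
ee_pos: [0.4945, -0.3468, 0.2672]
tcp_rot: [-179.9, -0.1, 75.7]
wrist_force: [-0.8, 0.7, -0.3]
opening: 0.0853
grasp_force: 0.0
```

Call:
{"name": "apply_moves", "arguments": {
  "rows": [
    [[0.629, 0.678, 0.088], [0, 0, -0.482], 1],
    [[0.629, 0.678, 0.088], [0, 0, -0.482], 1],
    [[0.629, 0.678, 0.088], [0, 0, -0.482], 1],
    [[0.629, 0.678, 0.088], [0, 0, -0.482], 1],
    [[0.629, 0.678, 0.088], [0, 0, -0.482], 1]
  ]
}}

```text
time: 1.8
ee_pos: [0.5725, -0.3056, 0.2601]
tcp_rot: [-180.0, 0.0, 89.8]
wrist_force: [-1.2, -0.6, 0.7]
opening: 0.0849
grasp_force: 0.0
```

```bash
python3 - <<'E'
from workcell import sensors, imaging, bot
import cv2, numpy as np
o=sensors.get_obs();print(o['time'],o['ee_pos'],o['tcp_rot'],o['q'])
c=imaging.get_calibration("wrist")
p,d=imaging.camera("wrist"); cv2.imwrite("pics/w1.png",p[:,:,::-1]); np.savez("w1.npz",p=p,d=d,**c);print(c)
E
```

```text
1.8 [ 0.57249242 -0.30555499  0.26014704] [-1.79980381e+02  1.92583770e-02  8.97628904e+01] [-2.80814967e+01  1.83393829e+01  2.07716120e+01  9.24405819e+01
 -2.61922996e-02  6.21556181e+01]
{'intrinsics': array([[308.71095845,   0.        , 280.03995817],
       [  0.        , 308.71095845, 214.37676713],
       [  0.        ,   0.        ,   1.        ]]), 'world_from_camera': array([[ 9.99993110e-01, -3.68171233e-03, -4.73766984e-04,
         5.73579168e-01],
       [-3.67532296e-03, -9.64083183e-01, -2.65575053e-01,
        -2.37202879e-01],
       [ 5.21020166e-04,  2.65574964e-01, -9.64090072e-01,
         3.29954367e-01],
       [ 0.00000000e+00,  0.00000000e+00,  0.00000000e+00,
         1.00000000e+00]])}
```

View pics/w1.png

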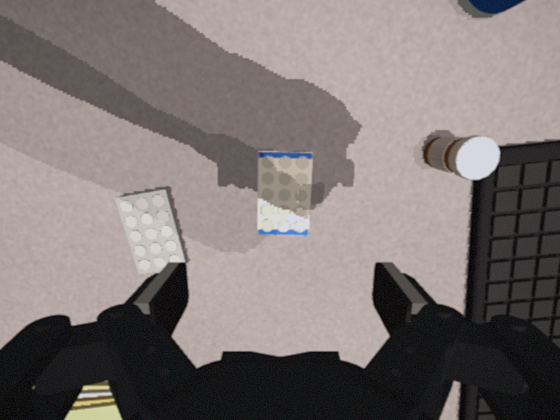

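The wrist view shows the striped card at about x 258–312, y 151–236, clear of everything around it. The sealed card is at (150,230).

```bash
python3 - <<'E'
from h import *
D=np.load("w1.npz");p,d,K,T=[D[k] for k in("p","d","intrinsics","world_from_camera")]
i=p.astype(int); b=(i[...,2]-i[...,0]>50)
b[:130]=0;b[250:]=0;b[:,:230]=0;b[:,340:]=0
v,u=np.nonzero(b); print(u.min(),u.max(),v.min(),v.max(),len(u))
uv=np.c_[u,v]; 
for s in (uv[v<195],uv[v>=195]):
    w=ray(K,T,s,.013); print(w.mean(0),np.ptp(w,axis=0))
w=ray(K,T,uv,.013)[:,:2]
r=cv2.minAreaRect((w*1000).astype(np.float32));print(r)
P=pts(K,T,d)[160:228,265:305]; print("z card",np.median(P[...,2]), 'counter',np.median(pts(K,T,d)[170:220,330:400,2]))
E
```

```text
258 311 152 235 419
[ 0.5796938  -0.26176115  0.013     ] [5.26370682e-02 6.13558109e-03 5.55111512e-17]
[ 0.5764128  -0.34465959  0.013     ] [0.05306067 0.00703708 0.        ]
((577.3309326171875, -303.2791748046875), (87.79803466796875, 53.13116455078125), 88.22782897949219)
z card 0.013019133073244565 counter -5.3785246511034446e-05
```

```bash
python3 - <<'E'
from h import *
plan((.574,-.304,.26),90,(.578,-.3033,.170),87.7)
plan((.578,-.3033,.170),87.7,(.578,-.3033,.074),87.7)
E
```

```text
[0.007, 0.04, 0.9] [0, 0, 0.077]
[0.0, -0.0, 0.96] [0, 0, -0.0]
```

Call:
{"name": "apply_moves", "arguments": {
  "rows": [
    [[0.007, 0.04, 0.3], [0, 0, 0.077], 1],
    [[0.007, 0.04, 0.6], [0, 0, 0.077], 1],
    [[0.007, 0.04, 0.9], [0, 0, 0.077], 1]
  ]
}}

```text
time: 2.15
ee_pos: [0.5766, -0.3049, 0.1697]
tcp_rot: [179.9, 0.0, 87.5]
wrist_force: [0.1, 0.3, -0.3]
opening: 0.0857
grasp_force: 0.0
```

Call:
{"name": "apply_moves", "arguments": {
  "rows": [
    [[0, 0, 0.3], [0, 0, 0], 1],
    [[0, 0, 0.6], [0, 0, 0], 1],
    [[0, 0, 0.85], [0, 0, 0], 1],
    [[0, 0, 0.96], [0, 0, 0], 1],
    [[0, 0, 0.96], [0, 0, 0], 1],
    [[0, 0, 0.96], [0, 0, 0], 1]
  ]
}}

```text
time: 2.75
ee_pos: [0.5777, -0.3044, 0.0754]
tcp_rot: [179.9, 0.0, 87.6]
wrist_force: [0.4, 0.5, 1.1]
opening: 0.0853
grasp_force: 0.0
```

Call:
{"name": "apply_moves", "arguments": {
  "rows": [
    [[0, 0, 0], [0, 0, 0], 0.55],
    [[0, 0, 0], [0, 0, 0], 0.55],
    [[0, 0, 0], [0, 0, 0], 0.55],
    [[0, 0, 0], [0, 0, 0], 0.55],
    [[0, 0, 0], [0, 0, 0], 0.55],
    [[0, 0, 0], [0, 0, 0], 0.55],
    [[0, 0, 0], [0, 0, 0], 0.55],
    [[0, 0, 0], [0, 0, 0], 0.55]
  ],
  "force": 25
}}

```text
time: 3.55
ee_pos: [0.5782, -0.304, 0.0754]
tcp_rot: [179.9, 0.1, 87.6]
wrist_force: [-0.7, 0.6, 6.6]
opening: 0.0552
grasp_force: 26.0
```

```bash
python3 - <<'E'
from h import *
plan((.578,-.3033,.074),87.7,(.578,-.3033,.249),87.7)
plan((.578,-.3033,.249),87.7,(.585,-.030,.249),96.5)
E
```

```text
[0.0, 0.0, -0.875] [0, 0, -0.0]
[0.0, 0.0, -0.875] [0, 0, -0.0]
[0.911, -0.013, -0.0] [0, 0, -0.098]
[0.911, 0.033, 0.0] [0, 0, -0.098]
[0.908, 0.08, 0.0] [0, 0, -0.098]
```

Call:
{"name": "apply_moves", "arguments": {
  "rows": [
    [[0, 0, -0.1], [0, 0, 0], 0.45],
    [[0, 0, -0.3], [0, 0, 0], 0.45],
    [[0, 0, -0.6], [0, 0, 0], 0.45],
    [[0, 0, -0.875], [0, 0, 0], 0.45]
  ]
}}

```text
time: 3.95
ee_pos: [0.5775, -0.3035, 0.163]
tcp_rot: [180.0, -0.0, 87.6]
wrist_force: [0.3, -0.2, -0.4]
opening: 0.0549
grasp_force: 27.1
```

Call:
{"name": "apply_moves", "arguments": {
  "rows": [
    [[0, 0, -0.3], [0, 0, 0], 0.45],
    [[0, 0, -0.6], [0, 0, 0], 0.45],
    [[0, 0, -0.8], [0, 0, 0], 0.45],
    [[0, 0, -0.875], [0, 0, 0], 0.45]
  ]
}}

```text
time: 4.35
ee_pos: [0.5781, -0.3038, 0.2521]
tcp_rot: [179.8, 0.1, 87.6]
wrist_force: [-0.0, -0.1, -0.4]
opening: 0.055
grasp_force: 27.2
```

Call:
{"name": "apply_moves", "arguments": {
  "rows": [
    [[0.2, 0, 0], [0, 0, -0.03], 0.45],
    [[0.5, -0.007, 0], [0, 0, -0.06], 0.45],
    [[0.911, -0.013, 0], [0, 0, -0.098], 0.45]
  ]
}}

```text
time: 4.65
ee_pos: [0.5796, -0.2118, 0.2472]
tcp_rot: [-179.9, -0.0, 90.5]
wrist_force: [0.4, -0.4, -1.1]
opening: 0.0553
grasp_force: 27.1
```

Call:
{"name": "apply_moves", "arguments": {
  "rows": [
    [[0.35, 0.012, 0], [0, 0, -0.03], 0.45],
    [[0.65, 0.022, 0], [0, 0, -0.06], 0.45],
    [[0.911, 0.033, 0], [0, 0, -0.098], 0.45]
  ]
}}

```text
time: 4.95
ee_pos: [0.5819, -0.1189, 0.2476]
tcp_rot: [-179.9, -0.0, 93.6]
wrist_force: [-0.1, -0.8, 0.2]
opening: 0.0548
grasp_force: 27.1
```

Call:
{"name": "apply_moves", "arguments": {
  "rows": [
    [[0.35, 0.03, 0], [0, 0, -0.03], 0.45],
    [[0.65, 0.06, 0], [0, 0, -0.06], 0.45],
    [[0.85, 0.075, 0], [0, 0, -0.09], 0.45],
    [[0.908, 0.08, 0], [0, 0, -0.098], 0.45],
    [[0.908, 0.08, 0], [0, 0, -0.098], 0.45],
    [[0.908, 0.08, 0], [0, 0, -0.098], 0.45]
  ]
}}

```text
time: 5.55
ee_pos: [0.5847, -0.0307, 0.2483]
tcp_rot: [-180.0, 0.0, 96.4]
wrist_force: [0.4, 0.3, -0.3]
opening: 0.0548
grasp_force: 27.1
```

```bash
python3 - <<'E'
from workcell import sensors, imaging, bot
import cv2, numpy as np
o=sensors.get_obs();print(o['time'],o['ee_pos'],o['tcp_rot'],o['opening'],o['grasp_force'],o['wrist_force'])
c=imaging.get_calibration("wrist")
p,d=imaging.camera("wrist"); cv2.imwrite("pics/w2.png",p[:,:,::-1]); np.savez("w2.npz",p=p,d=d,**c)
E
```

```text
5.55 [ 0.58470085 -0.03066684  0.24834038] [-1.79950781e+02  2.97871234e-03  9.64328664e+01] 0.05483327222602729 27.14033156633377 [ 0.39113923  0.26979538 -0.27136496]
```

View pics/w2.png

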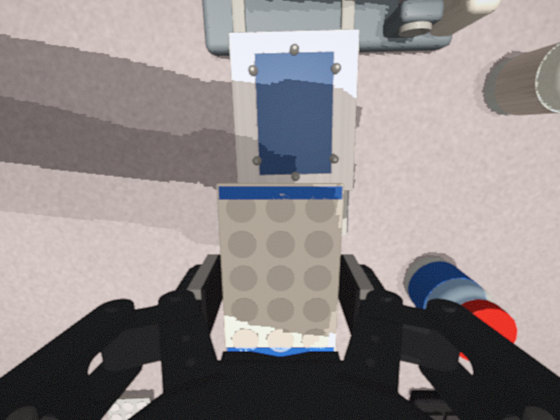

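The wrist view shows the nest floor at x 256–334, y 50–174, with six pins around it at (294,49), (253,71), (336,68), (257,160), (334,158) and (295,176). The card sits straight in the grip, with its stripes at y≈191 and y≈351.

```bash
python3 - <<'E'
from h import *
D=np.load("w2.npz");p,d,K,T=[D[k] for k in("p","d","intrinsics","world_from_camera")]
P=pts(K,T,d); i=p.astype(int); bl=(i[...,2]-i[...,0]>25)
print("floor z",np.median(P[60:165,265:325,2]),"counter",np.median(P[200:300,20:150,2]),np.median(P[150:200,400:500,2]))
z=float(np.median(P[60:165,265:325,2]))
print("nest",rect(bl,K,T,z,(248,45,345,180)))
# pins: top + ring centroid by eye pixels
pin=np.array([(253,71),(336,68),(257,160),(334,158),(294,49),(295,176)]);w=ray(K,T,pin,z+.0085);print((w*1000).round(1).tolist(),w.mean(0))
# card in hand
reg=P[205:310,228:335]; print("card top z",np.median(reg[...,2]), [float(np.median(P[r-2:r+3,270:290,2])) for r in(205,230,260,290)])
zc=float(np.median(reg[...,2]))
cb=(i[...,2]-i[...,0]>50);cb[:183]=0;cb[360:]=0;cb[:,:210]=0;cb[:,350:]=0
v,u=np.nonzero(cb)
for s in(v<205,v>340):
    print("stripe",u[s].min(),u[s].max(),v[s].min(),v[s].max(),ray(K,T,np.c_[u,v][s],zc).mean(0),'depth z',np.median(P[v[s],u[s],2]))
    A=ray(K,T,[[u[s].min(),np.median(v[s])],[u[s].max(),np.median(v[s])]],zc);print(A)
# card side edges: width per row where depth near card
k=(abs(P[...,2]-zc)<.006);
for r in(195,215,235):
    x=np.nonzero(k[r])[0];print(r,x.min(),x.max(),ray(K,T,[[x.min()-.5,r],[x.max()+.5,r]],zc)[:,:2].tolist())
E
```

```text
floor z 0.04536227427577175 counter -0.00024214551966791897 3.178585804536338e-06
nest (588.80126953125, 49.76639175415039, 97.29654693603516, 63.65773391723633, np.float32(97.7626), 388)
[[551.9, 78.9, 53.9], [616.5, 88.4, 53.9], [561.5, 10.2, 53.9], [626.0, 19.2, 53.9], [582.0, 98.1, 53.9], [595.1, 0.4, 53.9]] [0.58883045 0.04918783 0.05386227]
card top z 0.18592031434681405 [0.18600875169399037, 0.18585557804124994, 0.18566841294718495, 0.18594522725593132]
stripe 219 341 186 198 [0.58103736 0.01091023 0.18592031] depth z 0.18609778613065797
[[0.55457515 0.00812782 0.18592031]
 [0.60738616 0.01410724 0.18592031]]
stripe 227 333 347 356 [ 0.59088422 -0.06976417  0.18592031] depth z 0.18626173350389286
[[ 0.56349443 -0.0725969   0.18592031]
 [ 0.61673401 -0.06656754  0.18592031]]
195 217 344 [[0.5535705058056016, 0.006673016431487669], [0.6091244864676204, 0.012963030116813466]]
215 219 342 [[0.554981778098731, -0.002291011488026469], [0.609760085326108, 0.003911339762220946]]
235 220 341 [[0.5559945398946573, -0.01163171498443303], [0.6108685607925489, -0.0054183582465090335]]
```

```bash
python3 - <<'E'
from h import *
plan((.585,-.030,.249),96.5,(.5883,.050,.249),97.8)
plan((.588,.050,.249),97.8,(.588,.050,.149),97.8)
E
```

```text
[0.791, 0.123, 0.0] [0, 0, -0.043]
[0.0, -0.0, 1.0] [0, 0, -0.0]
```

Call:
{"name": "apply_moves", "arguments": {
  "rows": [
    [[0.3, 0.05, 0], [0, 0, -0.043], 0.45],
    [[0.6, 0.1, 0], [0, 0, -0.043], 0.45],
    [[0.791, 0.123, 0], [0, 0, -0.043], 0.45],
    [[0.791, 0.123, 0], [0, 0, -0.043], 0.45]
  ]
}}

```text
time: 6.0
ee_pos: [0.5883, 0.0506, 0.2486]
tcp_rot: [-180.0, -0.0, 97.8]
wrist_force: [0.1, -0.4, -0.9]
opening: 0.0552
grasp_force: 27.1
```

Call:
{"name": "apply_moves", "arguments": {
  "rows": [
    [[0, 0, 0.3], [0, 0, 0], 0.45],
    [[0, 0, 0.6], [0, 0, 0], 0.45],
    [[0, 0, 0.85], [0, 0, 0], 0.45],
    [[0, 0, 1.0], [0, 0, 0], 0.45],
    [[0, 0, 1.0], [0, 0, 0], 0.45],
    [[0, 0, 1.0], [0, 0, 0], 0.45],
    [[0, 0, 1.0], [0, 0, 0], 0.45]
  ]
}}

```text
time: 6.7
ee_pos: [0.589, 0.0494, 0.1506]
tcp_rot: [179.9, 0.0, 97.7]
wrist_force: [-0.4, -0.1, 0.1]
opening: 0.0549
grasp_force: 27.1
```

```bash
python3 - <<'E'
from workcell import sensors, imaging, bot
import cv2, numpy as np
o=sensors.get_obs();print(o['time'],o['ee_pos'],o['tcp_rot'],o['opening'],o['grasp_force'],o['wrist_force'])
c=imaging.get_calibration("wrist")
p,d=imaging.camera("wrist"); cv2.imwrite("pics/w3.png",p[:,:,::-1]); np.savez("w3.npz",p=p,d=d,**c)
E
```

```text
6.7 [0.58899033 0.04938139 0.15058345] [1.79866452e+02 1.03353949e-02 9.77165816e+01] 0.05487229587637463 27.126973271369934 [-0.36107975 -0.07091844  0.13671132]
```

View pics/w3.png

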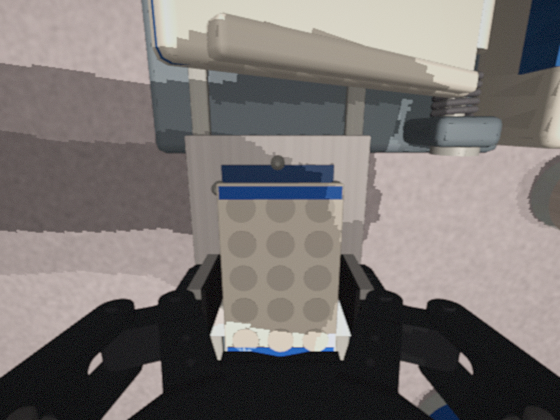

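The card hovers over the nest. The nest's far edge runs from (222,165) to (333,165), the end pin is at (278,163) and the stripe is at y≈191.

```bash
python3 - <<'E'
from h import *
D=np.load("w3.npz");p,d,K,T=[D[k] for k in("p","d","intrinsics","world_from_camera")]
P=pts(K,T,d); i=p.astype(int); bl=(i[...,2]-i[...,0]>20)
for r in range(162,182,3):
    x=np.nonzero(bl[r,200:360])[0]+200
    if len(x): print(r,x.min(),x.max(),(ray(K,T,[[x.min()-.5,r],[x.max()+.5,r]],.0454)[:,:2]*1e3).round(1).tolist())
c=[np.nonzero(bl[150:183,x])[0] for x in(235,255,300,320)]
print([(k.min()+150) for k in c if len(k)])
L=np.array([-np.sin(np.radians(7.8)),np.cos(np.radians(7.8))])
e=ray(K,T,[[240,np.min(c[0])+149.5],[320,np.min(c[3])+149.5]],.0454)[:,:2]; print("far edge pts",e, "proj along L",e@L)
cb=(i[...,2]-i[...,0]>50);cb[:183]=0;cb[205:]=0;cb[:,:210]=0;cb[:,350:]=0
v,u=np.nonzero(cb);zc=.1506-.0624
w=ray(K,T,np.c_[u,v],zc)[:,:2];m=w.mean(0);print("stripe",m,u.min(),u.max(),v.min(),v.max(),"card c",m-.0415*L)
S=np.array([L[1],-L[0]])
print("card: proj S",m@S,"outer edge proj L",np.percentile(w@L,98))
pin=ray(K,T,[[278,159]],.0545)[0,:2];print("endpin S",pin@S, "L",pin@L)
E
```

```text
165 226 332 [[553.4, 93.9], [613.1, 102.0]]
168 222 333 [[551.3, 91.9], [613.9, 100.4]]
171 222 333 [[551.4, 90.2], [614.2, 98.7]]
174 222 332 [[551.6, 88.5], [614.0, 97.0]]
177 223 332 [[552.3, 86.9], [614.3, 95.3]]
180 223 332 [[552.4, 85.2], [614.6, 93.6]]
[np.int64(166), np.int64(166), np.int64(166), np.int64(165)]
far edge pts [[0.56146254 0.09467733]
 [0.60602884 0.10128382]] proj along L [0.01760215 0.01809918]
stripe [0.58465577 0.09087262] 219 341 186 198 card c [0.59028797 0.04975658]
card: proj S 0.5915792706808141 outer edge proj L 0.013132011698618001
endpin S 0.5905582912859828 L 0.02202438113754246
```

Call:
{"name": "apply_moves", "arguments": {
  "rows": [
    [[0, -0.013, 0], [0, 0, 0], 0.45],
    [[0, -0.013, 0.06], [0, 0, 0], 0.45],
    [[0, -0.013, 0.12], [0, 0, 0], 0.45],
    [[0, -0.013, 0.17], [0, 0, 0], 0.45],
    [[0, -0.013, 0.21], [0, 0, 0], 0.45],
    [[0, -0.013, 0.23], [0, 0, 0], 0.45],
    [[0, -0.013, 0.23], [0, 0, 0], 0.45],
    [[0, -0.013, 0.23], [0, 0, 0], 0.45]
  ]
}}

```text
time: 7.55
ee_pos: [0.5871, 0.0495, 0.126]
tcp_rot: [180.0, 0.0, 97.7]
wrist_force: [1.1, -0.8, -1.0]
opening: 0.0552
grasp_force: 27.1
```

Call:
{"name": "apply_moves", "arguments": {
  "rows": [
    [[0, 0, 0.02], [0, 0, 0], 0.45],
    [[0, 0, 0.035], [0, 0, 0], 0.45],
    [[0, 0, 0.048], [0, 0, 0], 0.45],
    [[0, 0, 0.048], [0, 0, 0], 0.45],
    [[0, 0, 0.048], [0, 0, 0], 0.45]
  ]
}}

```text
time: 8.05
ee_pos: [0.587, 0.0495, 0.1211]
tcp_rot: [180.0, 0.0, 97.7]
wrist_force: [-0.1, 0.1, -1.4]
opening: 0.055
grasp_force: 27.1
```

Call:
{"name": "apply_moves", "arguments": {
  "rows": [
    [[0, 0, 0], [0, 0, 0], 0.75],
    [[0, 0, 0], [0, 0, 0], 0.8],
    [[0, 0, 0], [0, 0, 0], 0.8],
    [[0, 0, 0], [0, 0, 0], 0.8],
    [[0, 0, -0.1], [0, 0, 0], 0.8],
    [[0, 0, -0.4], [0, 0, 0], 0.8],
    [[0, 0, -0.8], [0, 0, 0], 0.8],
    [[0, 0, -1.0], [0, 0, 0], 0.8],
    [[0, 0, -1.0], [0, 0, 0], 0.8]
  ]
}}

```text
time: 8.95
ee_pos: [0.5881, 0.0495, 0.2257]
tcp_rot: [179.6, 0.0, 97.7]
wrist_force: [0.3, 0.7, -0.3]
opening: 0.0682
grasp_force: 0.0
```

Call:
{"name": "apply_moves", "arguments": {
  "rows": [
    [[-0.35, 0, -0.2], [0, 0, 0], 0.8],
    [[-0.7, 0, -0.2], [0, 0, 0], 0.8],
    [[-0.7, 0, -0.2], [0, 0, 0], 0.8],
    [[-0.7, 0, -0.2], [0, 0, 0], 0.8],
    [[-0.7, 0, -0.2], [0, 0, 0], 0.8]
  ]
}}

```text
time: 9.45
ee_pos: [0.5962, -0.0194, 0.2405]
tcp_rot: [-179.9, -0.0, 97.8]
wrist_force: [-0.3, 1.0, -0.2]
opening: 0.0682
grasp_force: 0.0
```

```bash
python3 - <<'E'
from workcell import sensors, imaging, bot
import cv2, numpy as np
o=sensors.get_obs();print(o['time'],o['ee_pos'],o['tcp_rot'],o['opening'],o['grasp_force'],o['wrist_force'])
c=imaging.get_calibration("wrist")
p,d=imaging.camera("wrist"); cv2.imwrite("pics/w4.png",p[:,:,::-1]); np.savez("w4.npz",p=p,d=d,**c)
from h import *
K,T=c["intrinsics"],c["world_from_camera"];P=pts(K,T,d)
i=p.astype(int);b=(i[...,2]-i[...,0]>50);b[300:]=0
n,l,s,ce=cv2.connectedComponentsWithStats(b.astype(np.uint8))
for k in range(1,n):
    if s[k][4]>60: 
        q=P[l==k]; print(s[k],ce[k].round(1),np.median(q,axis=0).round(4), np.percentile(q[:,2],[10,90]).round(4))
E
```

```text
9.45 [ 0.59616384 -0.0193638   0.24053667] [-1.79947865e+02 -2.26791475e-02  9.77512669e+01] 0.06818910507684131 0.0 [-0.34862135  0.98329599 -0.17958505]
[245  66  73   9 563] [280.5  69.5] [0.5827 0.0913 0.0586] [0.0577 0.0595]
[249 176  65   7 306] [282.3 179.3] [0.5968 0.0096 0.0587] [0.0578 0.0594]
[403 277  59  23 807] [428.4 288.6] [ 0.7516 -0.0801  0.0362] [0.021  0.0519]
```

View pics/w4.png

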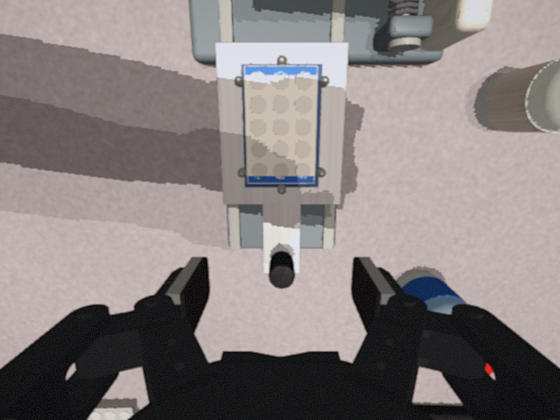

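The card is seated: both stripes read z≈58.6 mm, which is the floor plus 13 mm. The knob top is at about (282,260). Next I shut the gripper and go behind the knob.

Call:
{"name": "apply_moves", "arguments": {
  "rows": [
    [[-0.4, 0, 0], [0, 0, 0], 0],
    [[-0.91, 0.01, 0], [0, 0, 0], 0],
    [[-0.91, 0.01, 0.1], [0, 0, 0], 0],
    [[-0.91, 0.01, 0.4], [0, 0, 0], 0],
    [[-0.91, 0.01, 0.7], [0, 0, 0], 0],
    [[-0.91, 0.01, 0.98], [0, 0, 0], 0],
    [[-0.91, 0.01, 0.98], [0, 0, 0], 0],
    [[-0.91, 0.01, 0.98], [0, 0, 0], 0],
    [[-0.91, 0.01, 0.98], [0, 0, 0], 0]
  ]
}}

```text
time: 10.4
ee_pos: [0.6104, -0.1095, 0.1451]
tcp_rot: [179.9, 0.0, 97.8]
wrist_force: [-0.0, 0.4, 0.2]
opening: -0.0002
grasp_force: 0.0
```

Call:
{"name": "apply_moves", "arguments": {
  "rows": [
    [[0.07, 0, 0], [0, 0, 0], 0],
    [[0.14, 0, 0], [0, 0, 0], 0],
    [[0.2, 0, 0], [0, 0, 0], 0],
    [[0.26, 0, 0], [0, 0, 0], 0],
    [[0.34, 0, 0], [0, 0, 0], 0],
    [[0.42, 0, 0], [0, 0, 0], 0],
    [[0.5, 0, 0], [0, 0, 0], 0]
  ]
}}

```text
time: 11.1
ee_pos: [0.6029, -0.0598, 0.1432]
tcp_rot: [180.0, 0.0, 97.7]
wrist_force: [0.4, -3.2, 1.2]
opening: 0.0
grasp_force: 1.0
```

Call:
{"name": "apply_moves", "arguments": {
  "rows": [
    [[0.1, 0, 0], [0, 0, 0], 0],
    [[0.2, 0, 0], [0, 0, 0], 0],
    [[0.3, 0, 0], [0, 0, 0], 0],
    [[0.4, 0, 0], [0, 0, 0], 0],
    [[0.5, 0, 0], [0, 0, 0], 0],
    [[0.6, 0, 0], [0, 0, 0], 0],
    [[0.7, 0, 0], [0, 0, 0], 0],
    [[0.8, 0, 0], [0, 0, 0], 0],
    [[0.88, 0, 0], [0, 0, 0], 0],
    [[0.92, 0, 0], [0, 0, 0], 0],
    [[0.92, 0, 0], [0, 0, 0], 0]
  ]
}}

```text
time: 12.2
ee_pos: [0.5903, 0.0315, 0.1429]
tcp_rot: [-180.0, -0.0, 97.8]
wrist_force: [0.4, 1.2, -0.4]
opening: 0.0002
grasp_force: 0.0
```

Call:
{"name": "apply_moves", "arguments": {
  "rows": [
    [[0.03, 0, 0], [0, 0, 0], 0],
    [[0.06, 0, 0], [0, 0, 0], 0],
    [[0.09, 0, 0], [0, 0, 0], 0],
    [[0.12, 0, 0], [0, 0, 0], 0],
    [[0.12, 0, 0], [0, 0, 0], 0]
  ]
}}

```text
time: 12.7
ee_pos: [0.5889, 0.043, 0.143]
tcp_rot: [-180.0, -0.0, 97.8]
wrist_force: [0.6, -1.1, 0.2]
opening: 0.0002
grasp_force: 0.0
```

Call:
{"name": "apply_moves", "arguments": {
  "rows": [
    [[0.02, 0, 0], [0, 0, 0], 0],
    [[0.04, 0, 0], [0, 0, 0], 0],
    [[0.06, 0, 0], [0, 0, 0], 0],
    [[0.08, 0, 0], [0, 0, 0], 0]
  ]
}}

```text
time: 13.1
ee_pos: [0.5878, 0.0507, 0.1431]
tcp_rot: [-180.0, 0.0, 97.7]
wrist_force: [-0.5, -2.6, -0.1]
opening: -0.0001
grasp_force: 0.8
```

Call:
{"name": "apply_moves", "arguments": {
  "rows": [
    [[0.01, 0, 0], [0, 0, 0], 0],
    [[0.02, 0, 0], [0, 0, 0], 0],
    [[0.03, 0, 0], [0, 0, 0], 0],
    [[0.03, 0, 0], [0, 0, 0], 0]
  ]
}}

```text
time: 13.5
ee_pos: [0.5874, 0.0535, 0.1431]
tcp_rot: [-180.0, 0.0, 97.7]
wrist_force: [-0.8, -2.7, -0.7]
opening: -0.0001
grasp_force: 1.5
```

Call:
{"name": "apply_moves", "arguments": {
  "rows": [
    [[0.02, 0, 0], [0, 0, 0], 0],
    [[0.04, 0, 0], [0, 0, 0], 0],
    [[0.06, 0, 0], [0, 0, 0], 0],
    [[0.08, 0, 0], [0, 0, 0], 0]
  ]
}}

```text
time: 13.9
ee_pos: [0.5872, 0.0552, 0.1433]
tcp_rot: [180.0, 0.9, 97.4]
wrist_force: [5.2, -48.2, 0.9]
opening: 0.0002
grasp_force: 24.4
```

Call:
{"name": "apply_moves", "arguments": {
  "rows": [
    [[0.01, 0, 0], [0, 0, 0], 0],
    [[0.03, 0, 0], [0, 0, 0], 0],
    [[0.05, 0, 0], [0, 0, 0], 0],
    [[0.05, 0, 0], [0, 0, 0], 0]
  ]
}}

```text
time: 14.3
ee_pos: [0.587, 0.056, 0.1434]
tcp_rot: [180.0, 1.3, 97.2]
wrist_force: [7.0, -65.9, 0.6]
opening: -0.0
grasp_force: 32.8
```

Call:
{"name": "apply_moves", "arguments": {
  "rows": [
    [[-0.1, 0, 0], [0, 0, 0], 0],
    [[-0.3, 0, 0], [0, 0, 0], 0],
    [[-0.5, 0, 0], [0, 0, 0], 0],
    [[-0.5, 0, -0.4], [0, 0, 0], 0],
    [[-0.5, 0, -0.8], [0, 0, 0], 0],
    [[-0.5, 0, -1.0], [0, 0, 0], 0],
    [[-0.5, 0, -1.0], [0, 0, 0], 0]
  ]
}}

```text
time: 15.0
ee_pos: [0.5935, 0.0171, 0.247]
tcp_rot: [179.7, -0.0, 97.7]
wrist_force: [-0.8, -0.6, 0.5]
opening: 0.0002
grasp_force: 0.0
```

Call:
{"name": "apply_moves", "arguments": {
  "rows": [
    [[0.3, 0.1, -0.3], [0, 0, 0], 0],
    [[0.7, 0.2, -0.5], [0, 0, 0], 0],
    [[1.0, 0.2, -0.5], [0, 0, 0], 0],
    [[1.0, 0.2, -0.5], [0, 0, 0], 0],
    [[1.0, 0.2, -0.5], [0, 0, 0], 0],
    [[1.0, 0.2, -0.5], [0, 0, 0], 0]
  ]
}}

```text
time: 15.6
ee_pos: [0.5987, 0.1181, 0.2922]
tcp_rot: [-179.9, 0.0, 97.7]
wrist_force: [-0.6, -0.3, 0.2]
opening: 0.0002
grasp_force: 0.0
```

```bash
python3 - <<'E'
from workcell import sensors, imaging, bot
import cv2, numpy as np
from h import *
o=sensors.get_obs();print(o['time'],o['ee_pos'],o['tcp_rot'],o['wrist_force'])
for n in("wrist","top"):
    c=imaging.get_calibration(n)
    p,d=imaging.camera(n); cv2.imwrite(f"pics/{n}5.png",p[:,:,::-1]); np.savez(n+"5.npz",p=p,d=d,**c)
    if n=="wrist":
        K,T=c["intrinsics"],c["world_from_camera"];P=pts(K,T,d)
        b=(p.max(2)<75)&(P[...,2]>.1)&(P[...,2]<.14)
        n,l,s,ce=cv2.connectedComponentsWithStats(b.astype(np.uint8))
        for k in range(1,n):
            if s[k][4]>150: q=P[l==k]; print(s[k],ce[k].round(1),q.mean(0).round(4),q.max(0).round(4),q.min(0).round(4))
E
```

```text
15.6 [0.59868402 0.11809537 0.29218236] [-1.79927354e+02  3.48457285e-03  9.77163756e+01] [-0.55848773 -0.30670878  0.21113608]
[ 256   86   53   66 2760] [282.1 118.4] [0.5911 0.1934 0.1306] [0.6112 0.2164 0.1397] [0.5722 0.1703 0.1136]
```

View pics/wrist5.png

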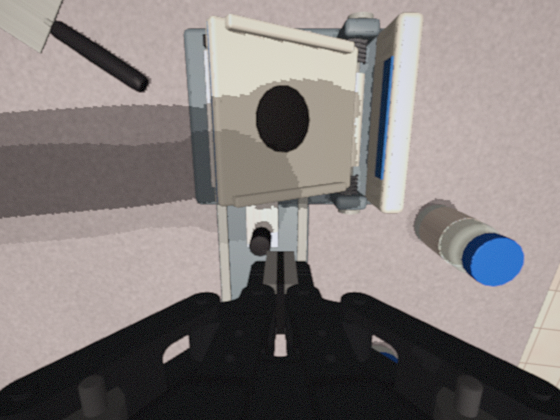

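The wrist view shows the pad at (282,118) on the raised platen and the tray home beneath it. The pad's position agrees with the geometry. The highest point of the tilted dome comes out at S≈0.597, so I'll descend nearly straight down there.

Call:
{"name": "apply_moves", "arguments": {
  "rows": [
    [[0.3, -0.07, 0], [0, 0, 0], 0],
    [[0.6, -0.14, 0.1], [0, 0, 0], 0],
    [[0.76, -0.142, 0.4], [0, 0, 0], 0],
    [[0.76, -0.142, 0.7], [0, 0, 0], 0],
    [[0.76, -0.142, 0.76], [0, 0, 0], 0],
    [[0.76, -0.142, 0.76], [0, 0, 0], 0],
    [[0.76, -0.142, 0.76], [0, 0, 0], 0]
  ]
}}

```text
time: 16.4
ee_pos: [0.575, 0.1915, 0.2187]
tcp_rot: [179.9, -0.0, 97.7]
wrist_force: [-0.2, 0.6, 0.6]
opening: -0.0002
grasp_force: 0.0
```

Call:
{"name": "apply_moves", "arguments": {
  "rows": [
    [[0, 0, 0.03], [0, 0, 0], 0],
    [[0, 0, 0.06], [0, 0, 0], 0],
    [[0, -0.01, 0.09], [0, 0, 0], 0],
    [[0, -0.015, 0.12], [0, 0, 0], 0],
    [[0, -0.02, 0.15], [0, 0, 0], 0],
    [[0, -0.03, 0.18], [0, 0, 0], 0]
  ]
}}

```text
time: 17.0
ee_pos: [0.5713, 0.1916, 0.1997]
tcp_rot: [180.0, -0.0, 97.7]
wrist_force: [-2.6, -0.2, 5.2]
opening: 0.0001
grasp_force: 2.7
```

Call:
{"name": "apply_moves", "arguments": {
  "rows": [
    [[0, -0.01, 0.03], [0, 0, 0], 0],
    [[0, -0.02, 0.06], [0, 0, 0], 0],
    [[0, -0.03, 0.09], [0, 0, 0], 0],
    [[0, -0.03, 0.12], [0, 0, 0], 0],
    [[0, -0.035, 0.15], [0, 0, 0], 0],
    [[0, -0.035, 0.18], [0, 0, 0], 0],
    [[0, -0.035, 0.21], [0, 0, 0], 0],
    [[0, -0.035, 0.24], [0, 0, 0], 0]
  ]
}}

```text
time: 17.8
ee_pos: [0.5678, 0.1912, 0.1757]
tcp_rot: [180.0, -0.0, 97.7]
wrist_force: [-4.7, -1.3, 5.6]
opening: -0.0
grasp_force: 2.8
```

Call:
{"name": "apply_moves", "arguments": {
  "rows": [
    [[0, 0, 0.03], [0, 0, 0], 0],
    [[0, 0, 0.06], [0, 0, 0], 0],
    [[0, 0, 0.09], [0, 0, 0], 0],
    [[0, 0, 0.1], [0, 0, 0], 0]
  ]
}}

```text
time: 18.2
ee_pos: [0.5676, 0.1912, 0.1654]
tcp_rot: [-180.0, -0.0, 97.7]
wrist_force: [-3.3, -0.5, 6.1]
opening: -0.0003
grasp_force: 2.9
```

Call:
{"name": "apply_moves", "arguments": {
  "rows": [
    [[0, 0, 0.015], [0, 0, 0], 0],
    [[0, 0, 0.03], [0, 0, 0], 0],
    [[0, 0, 0.04], [0, 0, 0], 0],
    [[0, 0, 0.05], [0, 0, 0], 0],
    [[0, 0, 0.05], [0, 0, 0], 0]
  ]
}}

```text
time: 18.7
ee_pos: [0.5677, 0.1912, 0.1607]
tcp_rot: [-180.0, -0.0, 97.7]
wrist_force: [-3.5, -0.7, 6.2]
opening: -0.0003
grasp_force: 2.9
```

Call:
{"name": "apply_moves", "arguments": {
  "rows": [
    [[0, 0.005, 0.01], [0, 0, 0], 0],
    [[0, 0.005, 0.02], [0, 0, 0], 0],
    [[0, 0.005, 0.02], [0, 0, 0], 0]
  ]
}}

```text
time: 19.0
ee_pos: [0.5682, 0.1913, 0.1587]
tcp_rot: [-180.0, -0.0, 97.7]
wrist_force: [-3.6, -0.4, 5.0]
opening: -0.0002
grasp_force: 3.0
```

Call:
{"name": "apply_moves", "arguments": {
  "rows": [
    [[0, 0, 0.005], [0, 0, 0], 0],
    [[0, 0, 0.01], [0, 0, 0], 0],
    [[0, 0, 0.01], [0, 0, 0], 0]
  ]
}}

```text
time: 19.3
ee_pos: [0.5681, 0.1913, 0.1577]
tcp_rot: [-180.0, -0.0, 97.7]
wrist_force: [-4.0, -0.4, 5.9]
opening: -0.0001
grasp_force: 3.0
```

Call:
{"name": "apply_moves", "arguments": {
  "rows": [
    [[0, 0, 0.005], [0, 0, 0], 0],
    [[0, 0, 0.01], [0, 0, 0], 0],
    [[0, 0, 0.01], [0, 0, 0], 0]
  ]
}}

```text
time: 19.6
ee_pos: [0.5681, 0.1913, 0.1569]
tcp_rot: [-180.0, -0.0, 97.7]
wrist_force: [-3.7, -0.8, 6.6]
opening: -0.0002
grasp_force: 3.2
```

Call:
{"name": "apply_moves", "arguments": {
  "rows": [
    [[0, -0.004, 0.005], [0, 0, 0], 0],
    [[0, -0.004, 0.005], [0, 0, 0], 0],
    [[0, -0.004, 0.005], [0, 0, 0], 0]
  ]
}}

```text
time: 19.9
ee_pos: [0.568, 0.1912, 0.1568]
tcp_rot: [179.9, -0.0, 97.7]
wrist_force: [-3.7, -1.6, 8.2]
opening: -0.0002
grasp_force: 4.3
```

Call:
{"name": "apply_moves", "arguments": {
  "rows": [
    [[0, 0, 0.005], [0, 0, 0], 0],
    [[0, 0, 0.01], [0, 0, 0], 0],
    [[0, 0, 0.01], [0, 0, 0], 0],
    [[0, 0, 0.01], [0, 0, 0], 0]
  ]
}}

```text
time: 20.3
ee_pos: [0.568, 0.1913, 0.1567]
tcp_rot: [179.9, -0.0, 97.7]
wrist_force: [-6.2, -1.8, 14.6]
opening: 0.0002
grasp_force: 7.3
```

Call:
{"name": "apply_moves", "arguments": {
  "rows": [
    [[0, 0, 0.005], [0, 0, 0], 0],
    [[0, 0, 0.005], [0, 0, 0], 0],
    [[0, 0, 0.005], [0, 0, 0], 0],
    [[0, 0, 0.005], [0, 0, 0], 0],
    [[0, 0, 0.005], [0, 0, 0], 0]
  ]
}}

```text
time: 20.8
ee_pos: [0.568, 0.1913, 0.1567]
tcp_rot: [179.9, -0.0, 97.7]
wrist_force: [-8.1, -1.6, 17.8]
opening: 0.0001
grasp_force: 8.9
```

Call:
{"name": "apply_moves", "arguments": {
  "rows": [
    [[0, 0, 0], [0, 0, 0], 0],
    [[0, 0, 0], [0, 0, 0], 0],
    [[0, 0, 0], [0, 0, 0], 0],
    [[0, 0, 0], [0, 0, 0], 0],
    [[0, 0, 0], [0, 0, 0], 0],
    [[0, 0, 0], [0, 0, 0], 0],
    [[0, 0, 0], [0, 0, 0], 0],
    [[0, 0, 0], [0, 0, 0], 0],
    [[0, 0, 0], [0, 0, 0], 0],
    [[0, 0, 0], [0, 0, 0], 0]
  ]
}}

```text
time: 21.8
ee_pos: [0.568, 0.1912, 0.1567]
tcp_rot: [179.9, -0.0, 97.7]
wrist_force: [-7.3, -2.2, 18.1]
opening: 0.0001
grasp_force: 8.9
```

Call:
{"name": "apply_moves", "arguments": {
  "rows": [
    [[0, 0, 0], [0, 0, 0], 0],
    [[0, 0, 0], [0, 0, 0], 0],
    [[0, 0, 0], [0, 0, 0], 0],
    [[0, 0, 0], [0, 0, 0], 0],
    [[0, 0, 0], [0, 0, 0], 0],
    [[0, 0, 0], [0, 0, 0], 0],
    [[0, 0, 0], [0, 0, 0], 0],
    [[0, 0, 0], [0, 0, 0], 0],
    [[0, 0, 0], [0, 0, 0], 0],
    [[0, 0, 0], [0, 0, 0], 0],
    [[0, 0, 0], [0, 0, 0], 0],
    [[0, 0, 0], [0, 0, 0], 0],
    [[0, 0, 0], [0, 0, 0], 0],
    [[0, 0, 0], [0, 0, 0], 0],
    [[0, 0, 0], [0, 0, 0], 0],
    [[0, 0, 0], [0, 0, 0], 0],
    [[0, 0, 0], [0, 0, 0], 0],
    [[0, 0, 0], [0, 0, 0], 0],
    [[0, 0, 0], [0, 0, 0], 0],
    [[0, 0, 0], [0, 0, 0], 0]
  ]
}}

```text
time: 23.8
ee_pos: [0.568, 0.1913, 0.1567]
tcp_rot: [179.9, -0.0, 97.7]
wrist_force: [-8.2, -2.2, 17.4]
opening: -0.0001
grasp_force: 8.9
```

```bash
python3 - <<'E'
from workcell import sensors, imaging
from h import *
F=[]
for n in("scene",)*1+("wrist",)*2:
    p,d=imaging.camera(n); F.append(sensors.get_obs()['wrist_force'].round(1).tolist())
    if n=="scene": cv2.imwrite("pics/s6.png",p[90:390,180:450][:,:,::-1].repeat(2,0).repeat(2,1)[:600]); S=(p,d,imaging.get_calibration(n))
print(F)
c=S[2];K,T=c["intrinsics"],c["world_from_camera"];P=pts(K,T,S[1]);p=S[0]
Lv=np.array([-.1357,.9907]);Sv=np.array([.9907,.1357])
s=P[...,:2]@Sv-.589;l=P[...,:2]@Lv-.112
for a in(-40,-20,0,20,40,60):
    m=(abs(s*1e3-a)<6)&(abs(abs(l)-.042)<.012)&(P[...,2]>.05)&(P[...,2]<.12)&(p.min(2)>90);print(a,m.sum(),np.median(P[m][:,2]).round(4) if m.any() else None)
E
```

```text
[[-7.3, -1.7, 17.7], [-7.9, -1.0, 16.8], [-7.2, -2.4, 16.5]]
-40 73 0.0739
-20 77 0.0739
0 87 0.0743
20 96 0.0741
40 103 0.0743
60 110 0.0742
```

View pics/s6.png

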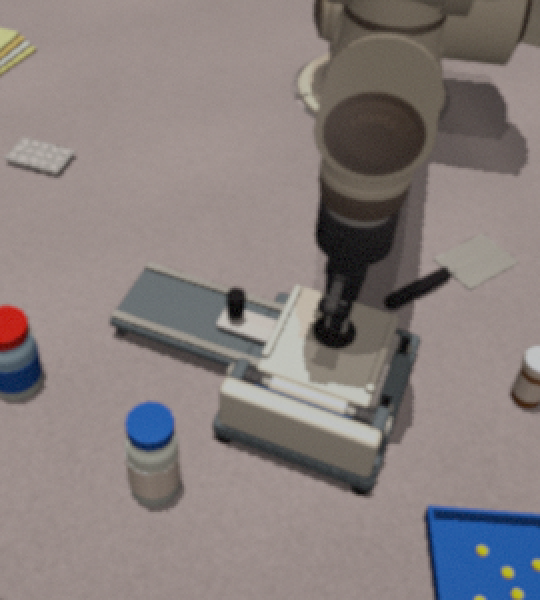

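The platen is level: its top reads 74 mm along its whole length. The force held steady for about 3 s at 17–18 N total, which is roughly 11 N on the card. Now I release it gently.

Call:
{"name": "apply_moves", "arguments": {
  "rows": [
    [[0, 0, -0.02], [0, 0, 0], 0],
    [[0, 0, -0.05], [0, 0, 0], 0],
    [[0, 0, -0.09], [0, 0, 0], 0],
    [[0, 0, -0.13], [0, 0, 0], 0],
    [[0, 0, -0.17], [0, 0, 0], 0],
    [[0, 0, -0.21], [0, 0, 0], 0],
    [[0, 0.01, -0.25], [0, 0, 0], 0],
    [[0, 0.02, -0.29], [0, 0, 0], 0],
    [[0, 0.03, -0.33], [0, 0, 0], 0],
    [[0, 0.04, -0.37], [0, 0, 0], 0],
    [[0, 0.05, -0.41], [0, 0, 0], 0],
    [[0, 0.06, -0.45], [0, 0, 0], 0],
    [[0, 0.07, -0.5], [0, 0, 0], 0],
    [[0, 0.07, -0.6], [0, 0, 0], 0],
    [[0, 0.07, -0.8], [0, 0, 0], 0],
    [[0, 0.07, -1], [0, 0, 0], 0]
  ]
}}

```text
time: 25.55
ee_pos: [0.5747, 0.1921, 0.2548]
tcp_rot: [-179.9, 0.0, 97.7]
wrist_force: [-0.2, 1.3, 0.3]
opening: 0.0002
grasp_force: 0.0
```

Call:
{"name": "apply_moves", "arguments": {
  "rows": [
    [[-0.3, 0, -0.3], [0, 0, 0], 0],
    [[-0.6, 0, -0.3], [0, 0, 0], 0],
    [[-0.9, 0, -0.3], [0, 0, 0], 0],
    [[-0.9, 0, -0.3], [0, 0, 0], 0],
    [[-0.9, 0, -0.3], [0, 0, 0], 0],
    [[-0.9, 0, -0.3], [0, 0, 0], 0]
  ]
}}

```text
time: 26.15
ee_pos: [0.587, 0.1035, 0.2842]
tcp_rot: [-180.0, -0.0, 97.8]
wrist_force: [-0.3, 0.3, 0.4]
opening: -0.0003
grasp_force: 0.0
```

```bash
python3 - <<'E'
from workcell import sensors, imaging
import cv2
o=sensors.get_obs();print(o['time'],o['ee_pos'],o['wrist_force'])
p,d=imaging.camera("scene"); cv2.imwrite("pics/s7.png",p[:,:,::-1])
E
```

```text
26.15 [0.58702746 0.10354967 0.28417422] [-0.30770382  0.28843168  0.41599555]
```

View pics/s7.png

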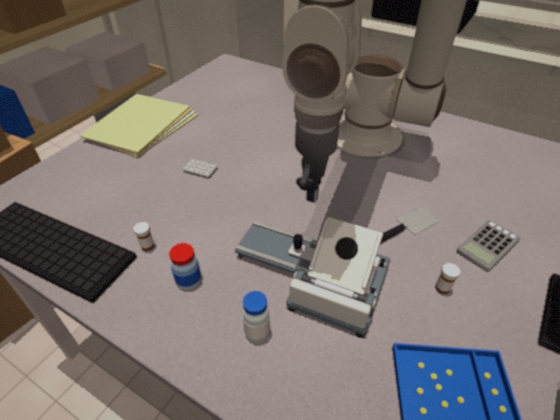

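The platen has sprung back up with its pad at (347,248). The tray is home with its knob at (298,242), and the bystanders are where they stood.

```bash
python3 -c "
from workcell import bot
print(bot.job_done())"
```

```text
the job is handed in; nothing more can be done
None
```

The blue-striped card was seated in the nest, pushed home and pressed level for about 3 s at an estimated 10–12 N on the card; the platen is back up, the rest of the counter was left alone, and the job was handed in at about 26 s.

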